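# Pass a sample rack under the height bar

## Task

Load the rack of sample tubes into the analyser: some of its tubes stand too high, so press those caps gently down until the tubes sit firm, then take the rack by its grip and slide it slowly along the lane under the fixed height bar until it bears firmly on the end stop, and let go. If it meets the bar, do not force it: back off and press the tubes again. The tubes are glass, so press and push with no more than a thumb's force (20 N or so), and leave everything else on the bench where it is.

Things in the scene. Friction and masses are not known exactly. Their poses are not given: they have to be found in the camera images.
- loader: Fixed rack loader of the analyser: flat aluminium deck (215 mm in x, 515 mm in y), top 30 mm above the bench. Origin: on the bench under the lane's centre line; y along the lane (a rack is pushed towards -y), x across it, z up. The deck is open from y=-12 to +260 mm; the lane with its rails lies at y below that. The white analyser (340 mm high) stands beyond y=-257 mm.
- lane_mouth (a point): On the deck, on the lane's centre line, where the two straight steel guide rails begin (14 mm high, 27 mm apart); they run 190 mm from here towards the loader's -y to the end stop. In front, flared rails widen the mouth to about 52 mm at 32 mm towards +y. Axes as the loader's.
- bridge: Fixed height-limit bar across the lane: steel, 130 mm long in x, 16 mm in y, 14 mm thick, on two pillars at x=+-56 mm, 118 mm high. Origin: on the deck, on the lane's centre line, right under the middle of the bar; axes as the loader's. The bar's underside is 92.5 mm above the deck, its top 106.5 mm. Lane mouth 25 mm towards +y, end stop 165 mm towards -y.
- stop: End stop closing the lane: a slotted steel bracket with a steel block (26 mm wide, 30 mm high) clamped in it. Origin: on the deck, on the lane's centre line, at the rearmost place of the block's face; axes as the loader's. The face that the rack's nose comes up against is clamped 0 to 12 mm towards +y from here, where exactly is not reported: it has to be felt. The block does not give.
- rack_switch (a joint): Sprung brass pin of the rack-present switch, in the middle of the stop block's face, 9 mm above the deck: 0 = out, standing 6 mm proud of the face; 0.006 = pressed in flush with the face (m). The rack's nose pushes it in over the last 6 mm, against less than 0.5 N, and the rack stays where it is left.
- rack: Sample rack with five capped tubes, grey plastic, 0.25 to 0.5 kg, loose on the open deck, roughly in line with the lane (up to 12 mm sideways, 0.15 rad askew), nose towards the bar; it can be slid on the deck. Origin: underside, middle of the tube section; y along its length. Rounded nose ends at y=-80 mm, tail at +155 mm; 24 mm wide, tube section 62 mm high, foot 18 mm.
- tube_row (a point): Top of the middle tube's cap if that tube were home, 90 mm above the rack's underside; axes as the rack's. The five tubes stand at y=-52, -26, 0, +26, +52 mm from here; caps 16 mm across. Each may stand 0 to 12 mm too high (not reported). Pressed, a tube slides down against about 5 N of clip friction until it sits firm, and stays there. The bar passes 2.5 mm over tubes that are home.
- rack_grip (a point): Where to grip the rack: upper part of the upright tab at its tail, (0, +135, +68) mm in the rack's frame; axes as the rack's. The tab is 14 mm thick in x, 30 mm long in y; its top is 15 mm above this point and it can be gripped down to 45 mm below it. With the rack home this point is 42 to 54 mm from the bar's face, on the near (+y) side.
- spare_rack: Bystander: an empty rack of the same shape, without tubes, parked on the far strip of the deck (loader x about +116 mm). Origin: underside, middle of the tube section.
- vial_a: Bystander: small amber vial, 22 mm across, 38 mm high, on the near side of the deck past the bridge. Origin: underside.
- vial_b: Bystander: a second such vial nearby. Origin: underside.
- reagent: Bystander: white bottle, 52 mm across, 95 mm high, on the bench between the robot and the loader. Origin: underside.
- pen: Bystander: marker pen lying on the bench on the near side of the loader, 135 mm long, along its y. Origin: underside, near its middle.
- diluent: Bystander: white bottle, 68 mm across, 130 mm high, on the bench to the left. Origin: underside.
- beaker: Bystander: glass beaker, 60 mm across, 70 mm high, on the bench to the left. Origin: underside.
Mind the look-alikes: they are no part of the job. Leave any blue or brown look-alike of the rack alone.

How it is judged:
On the way, in this order (a step that is already met when the one before it is completed fails the run):
1. the rack's nose has gone under the bar: its leading half is past it (y of rack in the frame of bridge below 0 m), for 0.05 s.
2. the rack, in the lane, bears on the end stop with more than 4 N for 0.3 s (contact force between rack and stop above 4 N), for 0.3 s.
At the end, for the whole second after the job is handed in: The rack stands upright at rest in the lane, past the bar, its nose against the end stop (within 2.5 mm, so that the switch pin is pressed in by more than 3.5 of its 6 mm), in line with the lane within 0.04 rad; all else is where it was (value of joint rack_switch above 0.0035 m and x of rack in the frame of stop between -0.004 and 0.004 m and z of rack in the frame of stop below 0.003 m and angle between the y axis of rack and the y axis of loader, either way round below 0.04 rad and angle between rack's own z axis and vertical below 0.04 rad and linear speed of rack below 0.01 m/s); the robot touches nothing.
It fails at once if the rack, a tube or the robot is driven against the height bar with more than 40 N (contact force between bridge and anything else above 40 N).
It fails at once if the rack is rammed or pressed against the end stop with more than 25 N (contact force between rack and stop above 25 N).
It fails at once if the tubes or the rack are pressed on the deck with more than 55 N (weight of the rack included) (contact force between rack and loader above 55 N).
It fails at once if the rack is tipped by more than 0.3 rad (angle between rack's own z axis and vertical above 0.3 rad).
It fails at once if a bystander is moved by more than 15 mm or knocked over (distance of any of vial_a, vial_b, reagent, pen, diluent, beaker, spare_rack from where it was at the start of the episode above 0.015 m or angle between any of vial_a, vial_b, reagent, pen, diluent, beaker, spare_rack's own z axis and vertical above 0.3 rad).
It also fails if it takes over 72 s, if anything falls off the work surface, if the arm or the gripper's body presses on something with over 40 N, if the wrist force passes 120 N, or if a joint passes its speed limit or range.

## Robot

A 6-joint arm with a two-finger parallel gripper is mounted at the origin on the work surface. World frame = base frame: x ahead of the robot, y to its left, z up, the work surface at z = 0. Lengths are in m, angles in rad, forces in N, time in s.
With the tool pointing down it reaches from about 0.425 to 0.95 m from the base axis. Payload 3.5 kg.
Tool frame: the origin (TCP) lies at the very end of the fingers, on their centre line; the grasp point (between the pads) lies 19 mm behind it; y points along the fingers, z is the direction in which the jaws open and shut, and the axes are right-handed (so a half turn about y gives the same grasp; the last joint's range is limited). The gripper opens to 85 mm and grips with 20 to 120 N. Pads are 22 mm wide; open, the fingers measure 114 mm over their backs; the gripper's body (76 mm by 85 mm) begins 54 mm behind the grasp point. The pads swing forward as they close: fully open they stand 13 mm farther back than shut.
Start: joints at [1.126, 0.286, 1.577, -0, 1.279, -0.15], TCP at [0.196, 0.646, 0.231] pointing down, gripper open.
Joint ranges: [-2.77, 2.77], [-0.9, 2.22], [0.21, 2.48], [-1.53, 4.67], [0.24, 2.81], [-2.84, 2.84]. Speed limits (rad/s): [2.79, 2.79, 3.14, 3.14, 3.14, 3.14].

## Interface

Orientations are given as a unit quaternion [w, x, y, z].
In Python, from workcell import status, camera, order gives the robot as it stands. The module is installed in compiled form; this text tells all that it offers.
- The arm moves only by the tool move_arm, never from a script. Its argument "rows" is text: rows parted by semicolons, each of 7 numbers parted by spaces: the turn, a rotation vector about the tool's x, y, z in rad, then the shift along the tool's x, y, z in cm, then the opening, from 0 (shut) to 1 (fully open). A call has 1 to 12 rows; each row shifts and turns the commanded pose from where the row before left it, along the tool's axes as they then stand; what a row does not reach is not made up. A row lasts 1/12 s, in which the tool goes at most 41.7 mm and 7.16 degrees, less where a joint would pass 70% of its speed; a pose out of reach is approached as far as the arm can. A call with a gripper value outside its range is refused whole. The fingers move at their own pace and stop on an object; "force" is the grip in N (left out, the last holds). Time passes only in rows, so rows that do not move let the fingers close. It gives the time, the measured TCP pose, the force and the opening at its end, in the units of the state.
- status.read_state(): the state, without advancing time (a new reading comes with each control period).
- camera(name): name is "side" or "top" or "wrist"; returns a dict with "pixels" (400x640x3 uint8, red, green, blue), "intrinsics" (3x3 intrinsics, pixels), "k1" (the pictures are not rectified: a ray, as slopes to the right and down, at radius r is drawn at 1 + k1 r^2 times it, then the intrinsics apply), "origin" and "attitude" of the camera in the world. Camera axes: x right, y down, z forward; pixel columns grow to the right and rows downward; lengths in m; the calibration is good to about 2 mm. A picture is of the moment at which its call begins. There is no depth.
- order.finish_job(): hands the job in, once; it reports no verdict.
The state is a dict: "time": time; "qpos": joint angles; "joint_vel": joint speeds; "joint_efforts": joint torques, N m; "tcp_pos": TCP position; "eef_rot": TCP orientation; "ft_force": force on the tool from outside, world axes, zero at the start; "wrist_torque": the same for the moment, N m; "grip_width": finger opening in m.
Only numpy, scipy, OpenCV 4.12 (cv2) and the standard library are available. Lean on these libraries where they do the work, as an engineer would, in place of code of your own. Each camera call takes 0.05 s, during which the arm holds its last target.

## Working session

There is one attempt and no reset: what is moved stays moved. The work goes in short steps, Python scripts to look and compute and a tool call to move; the robot and the scene stay as the last step left them, time stands still between calls to the robot, and variables do not carry over. Pictures are saved under pics/ and viewed, and the job is handed in when it is done.

Besides the shell and the picture viewer there is one more tool, called after ">>>" by a JSON object that holds its "name" and its "arguments". move_arm: Moves the arm, as the interface text tells. Its arguments: {"type":"object","properties":{"rows":{"type":"string"},"force":{"type":"number"}},"required":["rows"]}

```bash
mkdir -p pics; ls; cat > h.py <<'E'
import numpy as np,cv2
from workcell import status,camera,order
def snap(n,f):
    c=camera(n); cv2.imwrite('pics/'+f+'.png',c['pixels'][:,:,::-1]); np.save('pics/'+f+'.npy',c,allow_pickle=True); return c
def load(f): return np.load('pics/'+f+'.npy',allow_pickle=True).item()
E
python3 - <<'E'
from h import *
print(status.read_state())
for n in ['side','top','wrist']:
    c=snap(n,n+'0'); print(n,c['intrinsics'],c['k1'],c['origin'],c['attitude'])
E
```

```text
pics
{'time': 0.0, 'qpos': array([ 1.12595813e+00,  2.87240825e-01,  1.57820593e+00, -1.15531621e-05,
        1.27856225e+00, -1.50016242e-01]), 'joint_vel': array([ 5.88464462e-04, -3.71514783e-04, -1.65740812e-05, -1.17503663e-03,
        1.43704943e-03,  9.12101171e-06]), 'joint_efforts': array([ 7.05223320e-04, -4.05978942e+01, -2.92626214e+01, -6.02118325e-05,
        5.80104446e-03,  3.75346133e-06]), 'tcp_pos': array([0.19583147, 0.6452773 , 0.22988138]), 'eef_rot': array([-0.69861969,  0.70025558, -0.10410359,  0.10361033]), 'ft_force': array([ 0.23113078, -0.11161834,  0.60042916]), 'wrist_torque': array([ 0.01632485, -0.01458348, -0.00333286]), 'grip_width': 0.08520090953441693}
side [[495.21894676   0.         318.1204462 ]
 [  0.         495.21894676 201.2509159 ]
 [  0.           0.           1.        ]] 0.042738545838645045 [-0.13788884 -0.57699405  1.23340887] [-0.3156519   0.87977542 -0.33334404  0.12345377]
top [[438.56410715   0.         326.50489554]
 [  0.         438.56410715 195.16511654]
 [  0.           0.           1.        ]] -0.020652985969793952 [0.26619971 0.14855881 1.2958304 ] [-0.05568859  0.71162699 -0.6970721   0.06764834]
wrist [[291.83182106   0.         322.29632173]
 [  0.         291.83182106 198.24555574]
 [  0.           0.           1.        ]] -0.03223577722567823 [0.12779635 0.66667232 0.37232018] [0.11422346 0.79511668 0.58975952 0.08322363]
```

View pics/side0.png

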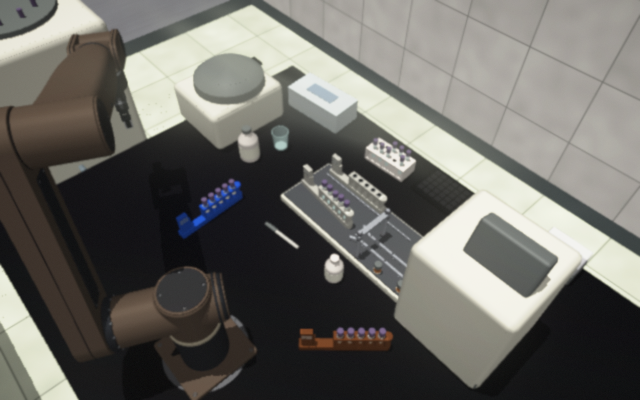

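View pics/top0.png

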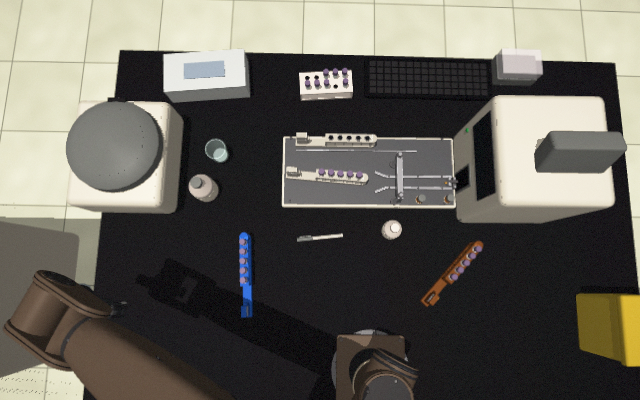

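View pics/wrist0.png

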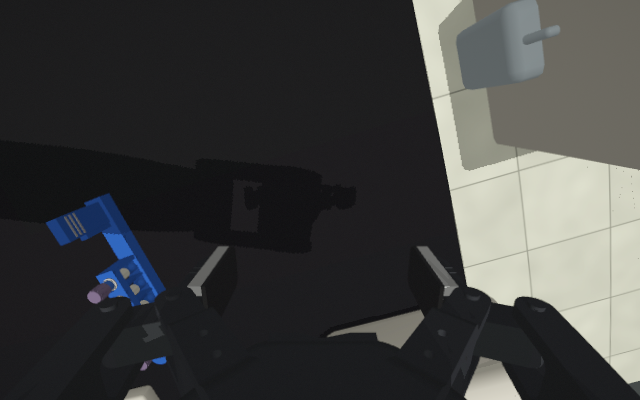

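The candidates for the rack, in the top view:
- Grey rack on the deck at (330,175): has tubes and points at the bar.
- Spare grey rack at (335,140): empty.
- Blue look-alike at (245,275).
- Brown look-alike at (455,272).
- White block at (327,82).

I choose the grey rack at (330,175) and check it in a close crop.

```bash
cat >> h.py <<'E'
from scipy.spatial.transform import Rotation as R
def RC(c):
    q=c['attitude']; return R.from_quat([q[1],q[2],q[3],q[0]]).as_matrix()
def ray(c,u,v):
    K=c['intrinsics']; d=np.array([(u-K[0,2])/K[0,0],(v-K[1,2])/K[1,1]]); p=d.copy()
    for _ in range(20): p=d/(1+c['k1']*(p@p))
    w=RC(c)@np.array([p[0],p[1],1.]); return np.array(c['origin']),w/np.linalg.norm(w)
def onz(c,u,v,z):
    o,d=ray(c,u,v); return o+d*(z-o[2])/d[2]
def proj(c,P):
    p=RC(c).T@(np.array(P)-c['origin']); s=p[:2]/p[2]; s=s*(1+c['k1']*(s@s)); K=c['intrinsics']
    return np.array([K[0,0]*s[0]+K[0,2],K[1,1]*s[1]+K[1,2]])
def tri(obs):
    A=np.zeros((3,3));b=np.zeros(3);L=[]
    for c,u,v in obs:
        o,d=ray(c,u,v);M=np.eye(3)-np.outer(d,d);A+=M;b+=M@o;L.append((o,M))
    P=np.linalg.solve(A,b); return P,[float(np.linalg.norm(M@(P-o))) for o,M in L]
def crop(c,f,x0,y0,x1,y1,k):
    im=c['pixels'][y0:y1,x0:x1,::-1]; cv2.imwrite('pics/'+f+'.png',cv2.resize(im,None,fx=k,fy=k,interpolation=cv2.INTER_CUBIC))
E
python3 - <<'E'
from h import *
crop(load('top0'),'topc',275,125,475,215,4)
crop(load('side0'),'sidec',270,140,430,300,4)
E
```

```text
(no output)
```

View pics/topc.png

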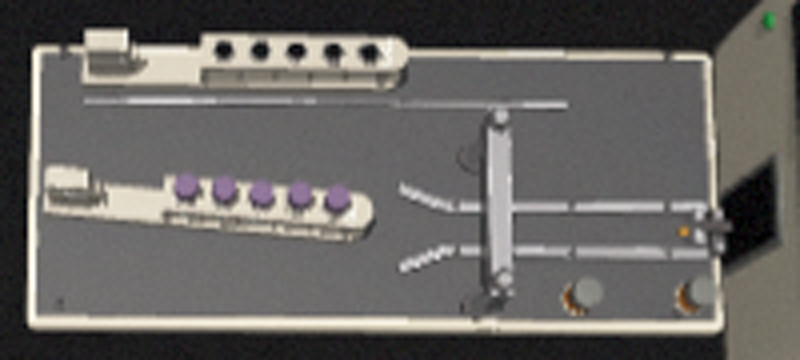

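View pics/sidec.png

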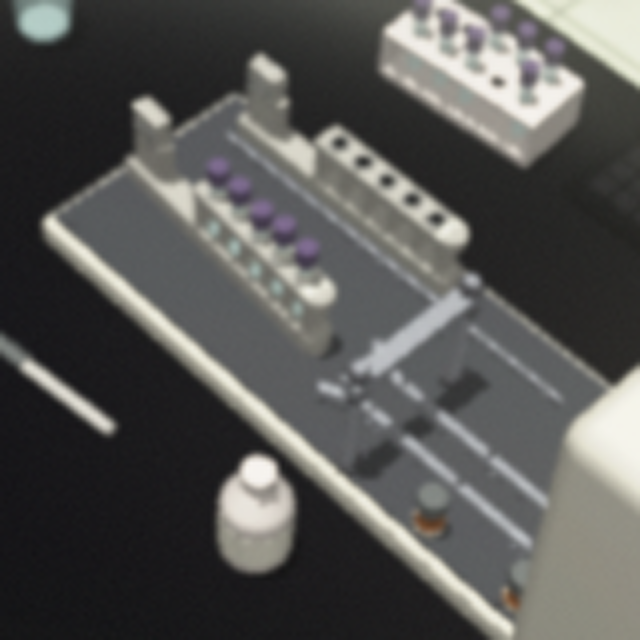

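```bash
python3 - <<'E'
from h import *
t=load('top0');s=load('side0')
for n,(u,v) in dict(tl=(36,46),bl=(30,328),br=(722,330),tr=(712,54)).items(): print(n,onz(t,275+u/4,125+v/4,.03))
for n,(u,v) in dict(railUa=(450,206),railUb=(690,206),railLa=(450,250),railLb=(690,257)).items(): print(n,onz(t,275+u/4,125+v/4,.044))
for n,(u,v) in dict(barT=(498,118),barB=(498,285)).items(): print(n,onz(t,275+u/4,125+v/4,.1365))
def caps(c,box):
    x0,y0,x1,y1=box
    im=c['pixels'][y0:y1,x0:x1].astype(int)
    m=((im[...,2]-im[...,1]>22)).astype(np.uint8)
    n,l,st,ce=cv2.connectedComponentsWithStats(m)
    return [(ce[i][0]+x0,ce[i][1]+y0,st[i][4]) for i in range(1,n) if st[i][4]>5]
ct=sorted(caps(t,(310,160,375,185)));cs=sorted(caps(s,(318,175,355,210)))
print(ct);print(cs)
if len(ct)==len(cs):
    for a,b in zip(ct,cs): print(tri([(t,a[0],a[1]),(s,b[0],b[1])]))
# tab top: two views
print(tri([(t,275+68/4,125+172/4),(s,270+151/4,140+104/4)]))
E
```

```text
tl [0.66550938 0.26003628 0.03      ]
bl [0.45192843 0.25670034 0.03      ]
br [ 0.46144782 -0.25050929  0.03      ]
tr [ 0.67222446 -0.2498421   0.03      ]
railUa [ 0.54682013 -0.0482169   0.044     ]
railUb [ 0.55098651 -0.22534797  0.044     ]
railLa [ 0.51398054 -0.04804112  0.044     ]
railLb [ 0.51278326 -0.22422178  0.044     ]
barT [ 0.58856491 -0.06701601  0.1365    ]
barB [ 0.47239527 -0.06582279  0.1365    ]
[(np.float64(320.9166666666667), np.float64(170.91666666666666), np.int32(24)), (np.float64(330.67857142857144), np.float64(171.67857142857142), np.int32(28)), (np.float64(339.875), np.float64(172.66666666666666), np.int32(24)), (np.float64(349.39130434782606), np.float64(173.04347826086956), np.int32(23)), (np.float64(359.0), np.float64(174.0), np.int32(23))]
[(np.float64(324.0), np.float64(181.5), np.int32(16)), (np.float64(329.4117647058824), np.float64(186.1764705882353), np.int32(17)), (np.float64(335.05), np.float64(192.1), np.int32(20)), (np.float64(340.6190476190476), np.float64(195.71428571428572), np.int32(21)), (np.float64(346.3529411764706), np.float64(201.47058823529412), np.int32(17))]
(array([0.53929697, 0.14713731, 0.12907554]), [0.0002180699762821123, 0.00021806997628214434])
(array([0.53695569, 0.12058532, 0.132341  ]), [0.00013623966233242536, 0.00013623966233252194])
(array([0.53597563, 0.0951892 , 0.1282571 ]), [0.00041317589489594896, 0.00041317589489612796])
(array([0.53382442, 0.06964468, 0.13607957]), [0.0005213671941526779, 0.0005213671941528453])
(array([0.53194553, 0.04346143, 0.13514258]), [0.000470599036253068, 0.00047059903625296676])
(array([0.54464083, 0.2264714 , 0.13025665]), [0.0005581260297714131, 0.0005581260297713844])
```

```bash
cat >> h.py <<'E'
def TOOL(st=None):
    st=st or status.read_state(); q=st['eef_rot']; return R.from_quat([q[1],q[2],q[3],q[0]]).as_matrix(),np.array(st['tcp_pos'])
E
python3 - <<'E'
from h import *
T,p=TOOL();c=load('wrist0')
print(T.round(3)); print('cam in tool',(T.T@(np.array(c['origin'])-p)).round(4)); print((T.T@RC(c)).round(3))
E
```

```text
[[ 0.957 -0.001  0.291]
 [-0.291 -0.002  0.957]
 [-0.    -1.    -0.002]]
cam in tool [-0.0714 -0.1421  0.0003]
[[-0.     0.96   0.28 ]
 [ 0.001 -0.28   0.96 ]
 [ 1.     0.    -0.   ]]
```

>>> {"name": "move_arm", "arguments": {"rows": "0 0.1222 0 0 -0.65 0 0;0 0.1222 0 0 -0.65 0 0;0 0.1222 0 0 -0.65 0 0;0 0.1222 0 0 -0.65 0 0;0 0.1222 0 0 -0.65 0 0;0 0.1222 0 0 -0.65 0 0;0 0.1222 0 0 -0.65 0 0;0 0.1222 0 0 -0.65 0 0;0 0.1222 0 0 -0.65 0 0;0 0.1222 0 0 -0.65 0 0;0 0.1222 0 0 -0.65 0 0;0 0 0 0 0 0 0", "force": 40}}

```text
time: 1.15
tcp_pos: [0.1963, 0.6463, 0.3042]
eef_rot: [0.483, -0.481, 0.518, -0.517]
ft_force: [0.7, 0.6, 1.0]
grip_width: 0.0
```

```bash
python3 - <<'E'
from h import *
T,p=TOOL();print(T.round(3),p)
print('shift cm',T.T@(np.array([.535,.13,.30])-p)*100)
E
```

```text
[[-0.07   0.001  0.998]
 [-0.998  0.002 -0.07 ]
 [-0.002 -1.     0.001]] [0.19627099 0.64628372 0.3042024 ]
shift cm [49.12266818  0.35191725 37.41495011]
```

>>> {"name": "move_arm", "arguments": {"rows": "0 0 0 2.5 0 1.9 0;0 0 0 2.5 0 1.9 0;0 0 0 2.5 0 1.9 0;0 0 0 2.5 0 1.9 0;0 0 0 2.5 0 1.9 0;0 0 0 2.5 0 1.9 0;0 0 0 2.5 0 1.9 0;0 0 0 2.5 0 1.9 0;0 0 0 2.5 0 1.9 0;0 0 0 2.5 0 1.9 0;0 0 0 2.5 0 1.9 0;0 0 0 2.5 0 1.9 0"}}

```text
time: 2.15
tcp_pos: [0.4034, 0.3295, 0.3022]
eef_rot: [0.483, -0.484, 0.516, -0.516]
ft_force: [-0.2, -1.1, -0.4]
grip_width: 0.0002
```

>>> {"name": "move_arm", "arguments": {"rows": "0 0 0 2.5 0 1.9 0;0 0 0 2.5 0 1.9 0;0 0 0 2.5 0 1.9 0;0 0 0 2.5 0 1.9 0;0 0 0 2.5 0 1.9 0;0 0 0 2.5 0 1.9 0;0 0 0 2.5 0 1.9 0;0 0 0 2.0 0 1.9 0;0 0 0 0 0 0 0;0 0 0 0 0 0 0"}}

```text
time: 2.98
tcp_pos: [0.5417, 0.1251, 0.3019]
eef_rot: [0.482, -0.483, 0.517, -0.516]
ft_force: [0.2, 0.5, -0.3]
grip_width: -0.0001
```

```bash
python3 - <<'E'
from h import *
T,p=TOOL();print(T.round(3),p)
snap('wrist','wrist1')
E
```

```text
[[-0.068 -0.002  0.998]
 [-0.998  0.    -0.068]
 [-0.    -1.    -0.002]] [0.5416672  0.1250591  0.30188021]
```

View pics/wrist1.png

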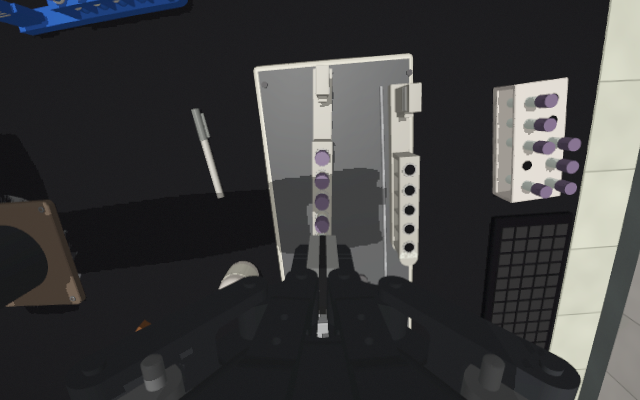

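>>> {"name": "move_arm", "arguments": {"rows": "0 0 0 2.5 0 0 0;0 0 0 2.5 0 0 0;0 0 0 2.5 0 0 0;0 0 0 2.5 0 0 0;0 0 0 2.5 0 0 0;0 0 0 2.5 0 0 0;0 0 0 2.5 0 0 0;0 0 0 1.5 0 0 0;0 0 0 0.5 0 0 0;0 0 0 0 0 0 0"}}

```text
time: 3.87
tcp_pos: [0.5279, -0.0681, 0.3027]
eef_rot: [0.483, -0.483, 0.517, -0.517]
ft_force: [0.1, 0.8, -0.4]
grip_width: 0.0
```

```bash
python3 - <<'E'
from h import *
T,p=TOOL();print(p)
c=snap('wrist','wrist2'); crop(c,'w2c',220,0,420,300,2.6)
crop(c,'w2d',260,0,400,150,4)
E
```

```text
[ 0.52785897 -0.06809406  0.30272045]
```

View pics/wrist2.png

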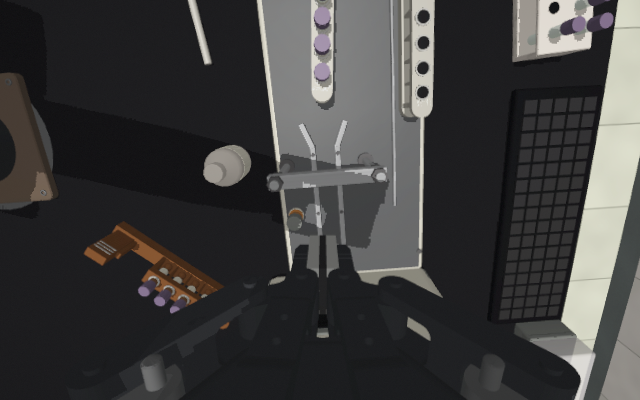

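View pics/w2c.png

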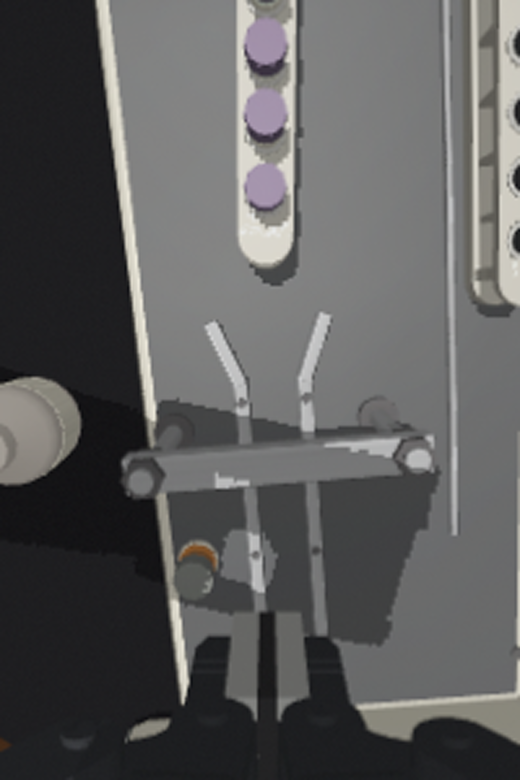

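```bash
python3 - <<'E'
from h import *
a=load('wrist1');b=load('wrist2');t=load('top0');s=load('side0')
f=lambda u,v:(220+u/2.6,v/2.6)
for v,l,r in [(385,243,306),(420,245,308.5),(490,250,312.5),(553,256,316),(600,260.5,319.5)]:
    L=onz(b,*f(l,v),.044);Rr=onz(b,*f(r,v),.044);print(v,L,Rr,(L+Rr)/2)
for n,q in dict(lb=(143,478),rb=(415,455),l_edge=(103,0),l_edge2=(184,700)).items(): print(n,onz(b,*f(*q),.1365 if n[1]=='b' else .03))
def caps(c,box,th=25):
    x0,y0,x1,y1=box; im=c['pixels'][y0:y1,x0:x1].astype(int)
    m=((im[...,2]-im[...,1]>th)).astype(np.uint8)
    n,l,st,ce=cv2.connectedComponentsWithStats(m)
    return sorted([(ce[i][1]+y0,ce[i][0]+x0,st[i]) for i in range(1,n) if st[i][4]>20],key=lambda x:x[0])
A=caps(a,(305,140,340,240),15);B=caps(b,(305,0,340,90),30)
print(A);print(B)
E
```

```text
385 [ 0.51757373 -0.04135452  0.044     ] [ 0.55055141 -0.0435869   0.044     ] [ 0.53406257 -0.04247071  0.044     ]
420 [ 0.5172355  -0.05984295  0.044     ] [ 0.55089112 -0.06212293  0.044     ] [ 0.53406331 -0.06098294  0.044     ]
490 [ 0.51707337 -0.09827377  0.044     ] [ 0.55106372 -0.10058185  0.044     ] [ 0.53406854 -0.09942781  0.044     ]
553 [ 0.51775194 -0.13468359  0.044     ] [ 0.55118386 -0.13696104  0.044     ] [ 0.5344679  -0.13582232  0.044     ]
600 [ 0.51829181 -0.16304733  0.044     ] [ 0.55179027 -0.16533675  0.044     ] [ 0.53504104 -0.16419204  0.044     ]
lb [ 0.47636773 -0.06671127  0.1365    ]
rb [ 0.58989899 -0.06460664  0.1365    ]
l_edge [0.46358157 0.14632945 0.03      ]
l_edge2 [ 0.46630479 -0.23171182  0.03      ]
[(np.float64(157.82738095238096), np.float64(321.6190476190476), array([ 10,  10,  15,  16, 168], dtype=int32)), (np.float64(180.59036144578312), np.float64(321.40361445783134), array([ 10,  33,  14,  16, 166], dtype=int32)), (np.float64(202.10666666666668), np.float64(321.32), array([ 10,  54,  14,  16, 150], dtype=int32)), (np.float64(224.88888888888889), np.float64(320.9738562091503), array([ 10,  76,  13,  17, 153], dtype=int32))]
[]
```

```bash
python3 - <<'E'
from h import *
a=load('wrist1');crop(a,'w1c',280,50,400,250,3.9)
E
```

```text
(no output)
```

View pics/w1c.png

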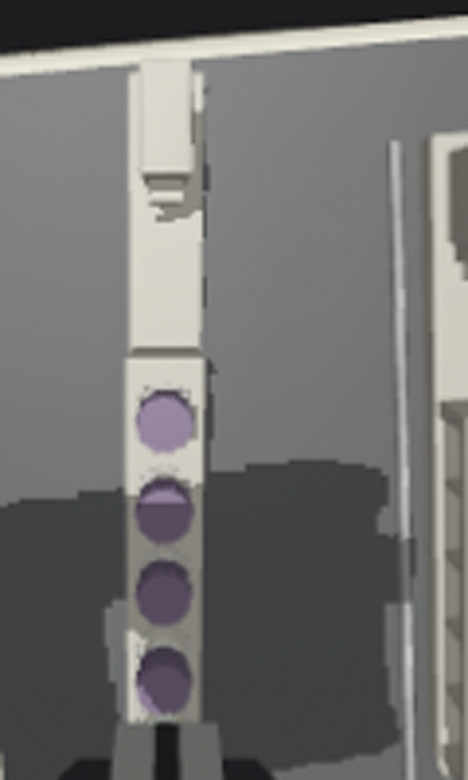

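```bash
python3 - <<'E'
from h import *
a=load('wrist1');b=load('wrist2')
f=lambda u,v:(280+u/3.9,50+v/3.9)
g=lambda u,v:(220+u/2.6,v/2.6)
for q in [(165,421),(164.5,512),(164,594),(163.5,681)]: print('cap',onz(a,*f(*q),.126))
for q in [(266,42),(266,113),(265.5,186)]: print('capB',onz(b,*g(*q),.126))
# heights: caps 2(0-idx),3
print(tri([(a,*f(164,594)),(b,*g(266,42))]),tri([(a,*f(163.5,681)),(b,*g(266,113))]))
for n,q in dict(tabTL=(143,62),tabTR=(190,62),tabBL=(142,173),tabBR=(190,173)).items(): print(n,onz(a,*f(*q),.113))
print(tri([(a,*f(166,117)),(load('top0'),275+68/4,125+172/4)]))
for l,r,v,z in [(132,201,300,.048),(125,204,370,.092)]:
  print((onz(a,*f(l,v),z)+onz(a,*f(r,v),z))/2)
print('nose',onz(b,*g(266,265),.092))
E
```

```text
cap [0.54299651 0.14960355 0.126     ]
cap [0.54107238 0.12356768 0.126     ]
cap [0.53924864 0.09908753 0.126     ]
cap [0.5372364  0.07195567 0.126     ]
capB [0.53880765 0.09480719 0.126     ]
capB [0.53715459 0.07039161 0.126     ]
capB [0.53519286 0.04431004 0.126     ]
(array([0.53902088, 0.09688418, 0.1187659 ]), [6.553941713779114e-05, 6.553941713768543e-05]) (array([0.53717796, 0.07094098, 0.12340472]), [1.6271567551907707e-05, 1.6271567552160156e-05])
tabTL [0.54356937 0.24492668 0.113     ]
tabTR [0.55619602 0.24406218 0.113     ]
tabBL [0.54121352 0.21655512 0.113     ]
tabBR [0.55441111 0.21565209 0.113     ]
(array([0.54852275, 0.2285994 , 0.1173063 ]), [0.001549156392602301, 0.001549156392602275])
[0.54547908 0.17919536 0.048     ]
[0.54354946 0.16026097 0.092     ]
nose [0.53350747 0.01604296 0.092     ]
```

>>> {"name": "move_arm", "arguments": {"rows": "0 0 0 -2.5 0 0 0;0 0 0 -2.5 0 0 0;0 0 0 -2.5 0 0 0;0 0 0 -2.3 2 0 0;0 0 0 -1.5 3 0 0;0 0 0 0 3 0 0;0 0 0 0 3 0 0;0 0 0 0 2.7 0 0;0 0 0 0 2 0 0;0 0 0 0 0 0 0;0 0 0 0 0 0 0"}}

```text
time: 4.83
tcp_pos: [0.5349, 0.0458, 0.1449]
eef_rot: [0.483, -0.484, 0.517, -0.515]
ft_force: [0.3, 0.5, 0.1]
grip_width: 0.0
```

```bash
python3 - <<'E'
from h import *
T,p=TOOL();print(T.round(4),p); c=snap('wrist','wrist3')
E
```

```text
[[-6.600e-02 -2.800e-03  9.978e-01]
 [-9.978e-01  6.000e-04 -6.600e-02]
 [-5.000e-04 -1.000e+00 -2.800e-03]] [0.53489632 0.04582363 0.14493018]
```

View pics/wrist3.png

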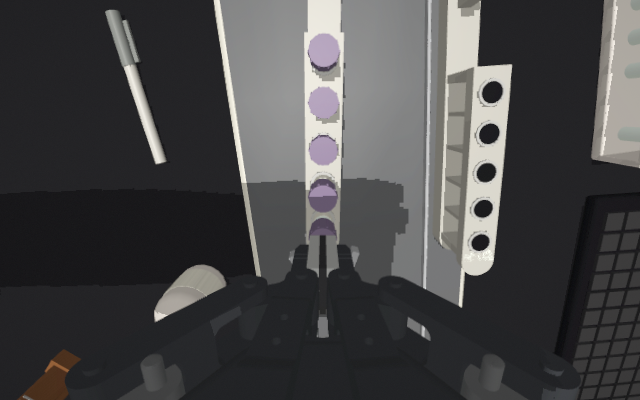

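>>> {"name": "move_arm", "arguments": {"rows": "0 0 0 0.1 0.4 0 0;0 0 0 0 0.4 0 0;0 0 0 0 0.3 0 0;0 0 0 0 0.2 0 0;0 0 0 0 0 0 0"}}

```text
time: 5.3
tcp_pos: [0.5356, 0.0432, 0.1326]
eef_rot: [0.483, -0.483, 0.517, -0.517]
ft_force: [-0.2, 0.2, -0.5]
grip_width: 0.0001
```

>>> {"name": "move_arm", "arguments": {"rows": "0 0 0 0 0.1 0 0;0 0 0 0 0.1 0 0;0 0 0 0 0.1 0 0;0 0 0 0 0 0 0"}}

```text
time: 5.63
tcp_pos: [0.5357, 0.0433, 0.1296]
eef_rot: [0.483, -0.483, 0.517, -0.517]
ft_force: [-0.4, -0.1, -0.4]
grip_width: -0.0003
```

>>> {"name": "move_arm", "arguments": {"rows": "0 0 0 0 0.1 0 0;0 0 0 0 0.1 0 0;0 0 0 0 0.1 0 0;0 0 0 0 0 0 0"}}

```text
time: 5.97
tcp_pos: [0.5364, 0.0432, 0.1277]
eef_rot: [-0.483, 0.482, -0.516, 0.517]
ft_force: [-0.7, 0.5, 4.8]
grip_width: 0.0004
```

>>> {"name": "move_arm", "arguments": {"rows": "0 0 0 0 0.1 0 0;0 0 0 0 0.1 0 0;0 0 0 0 0.1 0 0;0 0 0 0 0 0 0"}}

```text
time: 6.3
tcp_pos: [0.536, 0.0433, 0.1242]
eef_rot: [-0.483, 0.483, -0.517, 0.517]
ft_force: [-0.6, -1.4, 4.5]
grip_width: 0.0001
```

>>> {"name": "move_arm", "arguments": {"rows": "0 0 0 0 0.1 0 0;0 0 0 0 0.1 0 0;0 0 0 0 0 0 0"}}

```text
time: 6.55
tcp_pos: [0.536, 0.0433, 0.1219]
eef_rot: [-0.483, 0.483, -0.517, 0.517]
ft_force: [-0.2, 0.5, 4.4]
grip_width: -0.0001
```

>>> {"name": "move_arm", "arguments": {"rows": "0 0 0 0 0.1 0 0;0 0 0 0 0 0 0"}}

```text
time: 6.72
tcp_pos: [0.536, 0.0433, 0.1209]
eef_rot: [-0.483, 0.483, -0.517, 0.517]
ft_force: [-0.1, -0.0, 4.1]
grip_width: -0.0003
```

>>> {"name": "move_arm", "arguments": {"rows": "0 0 0 0 0.05 0 0;0 0 0 0 0.05 0 0;0 0 0 0 0 0 0"}}

```text
time: 6.97
tcp_pos: [0.536, 0.0433, 0.12]
eef_rot: [-0.483, 0.483, -0.517, 0.517]
ft_force: [-0.0, 0.2, 5.1]
grip_width: -0.0002
```

>>> {"name": "move_arm", "arguments": {"rows": "0 0 0 0 0.05 0 0;0 0 0 0 0 0 0"}}

```text
time: 7.13
tcp_pos: [0.5363, 0.0433, 0.12]
eef_rot: [-0.483, 0.482, -0.516, 0.517]
ft_force: [-0.9, -1.8, 6.0]
grip_width: -0.0001
```

>>> {"name": "move_arm", "arguments": {"rows": "0 0 0 0 0.05 0 0;0 0 0 0 0 0 0"}}

```text
time: 7.3
tcp_pos: [0.5366, 0.0432, 0.1201]
eef_rot: [-0.483, 0.482, -0.516, 0.517]
ft_force: [-0.9, -0.1, 8.5]
grip_width: 0.0002
```

>>> {"name": "move_arm", "arguments": {"rows": "0 0 0 0 0.05 0 0;0 0 0 0 0 0 0"}}

```text
time: 7.47
tcp_pos: [0.5369, 0.0432, 0.1201]
eef_rot: [-0.483, 0.482, -0.516, 0.517]
ft_force: [-1.3, 0.3, 9.6]
grip_width: 0.0
```

>>> {"name": "move_arm", "arguments": {"rows": "0 0 0 0 -0.6 0 0;0 0 0 0 -1.2 0 0;0 0 0 -0.6 0 0 0;0 0 0 -1.3 0 0 0;0 0 0 -0.7 0.2 0 0;0 0 0 0 0.2 0 0;0 0 0 0 0.1 0 0;0 0 0 0 0.1 0 0;0 0 0 0 0.1 0 0;0 0 0 0 0.1 0 0;0 0 0 0 0.1 0 0;0 0 0 0 0 0 0"}}

```text
time: 8.47
tcp_pos: [0.538, 0.0696, 0.128]
eef_rot: [0.483, -0.482, 0.517, -0.517]
ft_force: [-1.1, 3.2, 5.2]
grip_width: -0.0001
```

>>> {"name": "move_arm", "arguments": {"rows": "0 0 0 0 0.1 0 0;0 0 0 0 0.1 0 0;0 0 0 0 0.1 0 0;0 0 0 0 0.1 0 0;0 0 0 0 0.1 0 0;0 0 0 0 0 0 0"}}

```text
time: 8.97
tcp_pos: [0.5376, 0.0695, 0.1224]
eef_rot: [0.483, -0.482, 0.517, -0.517]
ft_force: [-0.4, 2.0, 4.5]
grip_width: -0.0001
```

>>> {"name": "move_arm", "arguments": {"rows": "0 0 0 0 0.1 0 0;0 0 0 0 0.1 0 0;0 0 0 0 0.05 0 0;0 0 0 0 0.05 0 0;0 0 0 0 0 0 0"}}

```text
time: 9.38
tcp_pos: [0.5381, 0.0694, 0.1201]
eef_rot: [-0.483, 0.482, -0.517, 0.517]
ft_force: [0.6, 2.9, 6.8]
grip_width: 0.0002
```

>>> {"name": "move_arm", "arguments": {"rows": "0 0 0 0 0.05 0 0;0 0 0 0 0.05 0 0;0 0 0 0 0 0 0"}}

```text
time: 9.63
tcp_pos: [0.5388, 0.0693, 0.1201]
eef_rot: [-0.483, 0.482, -0.516, 0.517]
ft_force: [-1.1, 3.0, 9.4]
grip_width: 0.0004
```

>>> {"name": "move_arm", "arguments": {"rows": "0 0 0 0 -0.6 0 0;0 0 0 0 -1.2 0 0;0 0 0 -0.6 0 0 0;0 0 0 -1.3 0 0 0;0 0 0 -0.8 0 0 0;0 0 0 0 0.2 0 0;0 0 0 0 0.2 0 0;0 0 0 0 0.1 0 0;0 0 0 0 0.1 0 0;0 0 0 0 0.1 0 0;0 0 0 0 0.1 0 0;0 0 0 0 0 0 0"}}

```text
time: 10.63
tcp_pos: [0.5393, 0.0959, 0.128]
eef_rot: [0.482, -0.483, 0.517, -0.517]
ft_force: [-1.8, 0.2, -0.7]
grip_width: 0.0
```

>>> {"name": "move_arm", "arguments": {"rows": "0 0 0 0 0.1 0 0;0 0 0 0 0.1 0 0;0 0 0 0 0.1 0 0;0 0 0 0 0.1 0 0;0 0 0 0 0.1 0 0;0 0 0 0 0.1 0 0;0 0 0 0 0 0 0"}}

```text
time: 11.22
tcp_pos: [0.5396, 0.0962, 0.1225]
eef_rot: [-0.483, 0.483, -0.517, 0.517]
ft_force: [0.2, 0.0, 1.2]
grip_width: 0.0001
```

>>> {"name": "move_arm", "arguments": {"rows": "0 0 0 0 0.1 0 0;0 0 0 0 0.05 0 0;0 0 0 0 0.05 0 0;0 0 0 0 0 0 0"}}

```text
time: 11.55
tcp_pos: [0.5398, 0.0962, 0.1209]
eef_rot: [-0.483, 0.482, -0.517, 0.517]
ft_force: [-0.2, -0.7, 5.2]
grip_width: 0.0001
```

>>> {"name": "move_arm", "arguments": {"rows": "0 0 0 0 0.05 0 0;0 0 0 0 0.05 0 0;0 0 0 0 0.05 0 0;0 0 0 0 0.05 0 0;0 0 0 0 0 0 0"}}

```text
time: 11.97
tcp_pos: [0.5405, 0.0961, 0.1201]
eef_rot: [-0.483, 0.482, -0.516, 0.517]
ft_force: [-1.9, 0.7, 9.8]
grip_width: 0.0
```

>>> {"name": "move_arm", "arguments": {"rows": "0 0 0 0 -0.6 0 0;0 0 0 0 -1.2 0 0;0 0 0 -0.6 0 0 0;0 0 0 -1.3 0 0 0;0 0 0 -0.7 0 0 0;0 0 0 0 0.2 0 0;0 0 0 0 0.2 0 0;0 0 0 0 0.1 0 0;0 0 0 0 0.1 0 0;0 0 0 0 0.1 0 0;0 0 0 0 0.1 0 0;0 0 0 0 0 0 0"}}

```text
time: 12.97
tcp_pos: [0.5411, 0.1219, 0.128]
eef_rot: [0.482, -0.483, 0.517, -0.517]
ft_force: [-0.6, 0.2, 1.0]
grip_width: 0.0001
```

>>> {"name": "move_arm", "arguments": {"rows": "0 0 0 0 0.1 0 0;0 0 0 0 0.1 0 0;0 0 0 0 0.1 0 0;0 0 0 0 0.1 0 0;0 0 0 0 0.1 0 0;0 0 0 0 0.1 0 0;0 0 0 0 0 0 0"}}

```text
time: 13.55
tcp_pos: [0.5416, 0.1221, 0.123]
eef_rot: [-0.483, 0.483, -0.516, 0.517]
ft_force: [-1.2, -1.2, 4.7]
grip_width: 0.0
```

>>> {"name": "move_arm", "arguments": {"rows": "0 0 0 0 0.1 0 0;0 0 0 0 0.05 0 0;0 0 0 0 0.05 0 0;0 0 0 0 0 0 0"}}

```text
time: 13.88
tcp_pos: [0.5414, 0.1221, 0.1205]
eef_rot: [-0.483, 0.483, -0.517, 0.517]
ft_force: [-0.8, -1.7, 5.2]
grip_width: 0.0002
```

>>> {"name": "move_arm", "arguments": {"rows": "0 0 0 0 0.05 0 0;0 0 0 0 0.05 0 0;0 0 0 0 0.05 0 0;0 0 0 0 0.05 0 0;0 0 0 0 0 0 0"}}

```text
time: 14.3
tcp_pos: [0.5423, 0.122, 0.1201]
eef_rot: [-0.483, 0.482, -0.516, 0.517]
ft_force: [-1.9, -1.4, 9.7]
grip_width: 0.0002
```

>>> {"name": "move_arm", "arguments": {"rows": "0 0 0 0 -0.6 0 0;0 0 0 0 -1.2 0 0;0 0 0 -0.6 0 0 0;0 0 0 -1.3 0 0 0;0 0 0 -0.7 0 0 0;0 0 0 0 0.2 0 0;0 0 0 0 0.2 0 0;0 0 0 0 0.1 0 0;0 0 0 0 0.1 0 0;0 0 0 0 0.1 0 0;0 0 0 0 0.1 0 0;0 0 0 0 0 0 0"}}

```text
time: 15.3
tcp_pos: [0.5429, 0.1478, 0.1281]
eef_rot: [0.482, -0.483, 0.517, -0.517]
ft_force: [-0.1, 0.3, -0.1]
grip_width: -0.0
```

>>> {"name": "move_arm", "arguments": {"rows": "0 0 0 0 0.1 0 0;0 0 0 0 0.1 0 0;0 0 0 0 0.1 0 0;0 0 0 0 0.1 0 0;0 0 0 0 0.1 0 0;0 0 0 0 0.1 0 0;0 0 0 0 0 0 0"}}

```text
time: 15.88
tcp_pos: [0.5434, 0.1481, 0.123]
eef_rot: [-0.483, 0.483, -0.516, 0.517]
ft_force: [-0.9, -0.4, 3.5]
grip_width: -0.0001
```

>>> {"name": "move_arm", "arguments": {"rows": "0 0 0 0 0.1 0 0;0 0 0 0 0.05 0 0;0 0 0 0 0.05 0 0;0 0 0 0 0 0 0"}}

```text
time: 16.22
tcp_pos: [0.5431, 0.1481, 0.1206]
eef_rot: [-0.483, 0.483, -0.517, 0.517]
ft_force: [-1.1, -1.1, 5.7]
grip_width: 0.0
```

>>> {"name": "move_arm", "arguments": {"rows": "0 0 0 0 0.05 0 0;0 0 0 0 0.05 0 0;0 0 0 0 0.05 0 0;0 0 0 0 0.05 0 0;0 0 0 0 0 0 0"}}

```text
time: 16.63
tcp_pos: [0.5441, 0.148, 0.1201]
eef_rot: [-0.483, 0.482, -0.516, 0.517]
ft_force: [-1.3, -0.1, 10.6]
grip_width: 0.0001
```

>>> {"name": "move_arm", "arguments": {"rows": "0 0 0 0 -1 0 0.5;0 0 0 0 -2 0 0.5;0 0 0 0 -2.2 0 0.5;0 0 0 -2 0 0 0.5;0 0 0 -2.5 0 0 0.5;0 0 0 -2.4 0 0 0.5;0 0 0 -1.4 0 0 0.5;0 0 0 0 0 0 0.5;0 0 0 0 0 0 0.5"}}

```text
time: 17.38
tcp_pos: [0.548, 0.2311, 0.1694]
eef_rot: [0.482, -0.484, 0.517, -0.516]
ft_force: [-0.8, -0.5, 0.5]
grip_width: 0.0428
```

```bash
python3 - <<'E'
from h import *
T,p=TOOL();print(T.round(4),p,status.read_state()['grip_width']); c=snap('wrist','wrist4')
snap('top','top4')
E
```

```text
[[-6.650e-02 -1.500e-03  9.978e-01]
 [-9.978e-01 -8.000e-04 -6.650e-02]
 [ 9.000e-04 -1.000e+00 -1.400e-03]] [0.54804239 0.23110932 0.16941308] 0.04279069731579173
```

View pics/wrist4.png

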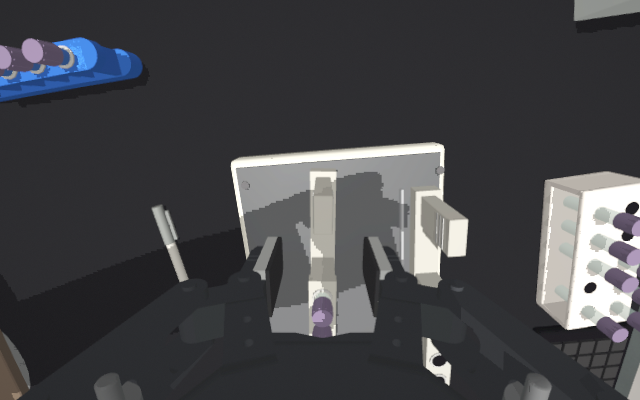

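>>> {"name": "move_arm", "arguments": {"rows": "0 0.008 0 0 1.5 0.05 0.5;0 0 0 0 2 0 0.5;0 0 0 0 2 0 0.5;0 0 0 0 1.8 0 0.5;0 0 0 0 1 0 0.5;0 0 0 0 0.55 0 0.5;0 0 0 0 0 0 0.5;0 0 0 0 0 0 0.5"}}

```text
time: 18.15
tcp_pos: [0.5496, 0.2306, 0.0824]
eef_rot: [-0.481, 0.48, -0.519, 0.519]
ft_force: [0.5, -0.1, -0.2]
grip_width: 0.0426
```

>>> {"name": "move_arm", "arguments": {"rows": "0 0 0 0 0 0 0.3;0 0 0 0 0 0 0.2;0 0 0 0 0 0 0.15;0 0 0 0 0 0 0.1;0 0 0 0 0 0 0;0 0 0 0 0 0 0;0 0 0 0 0 0 0;0 0 0 0 0 0 0;0 0 0 0 0 0 0", "force": 40}}

```text
time: 18.9
tcp_pos: [0.5499, 0.2311, 0.0832]
eef_rot: [-0.481, 0.48, -0.518, 0.519]
ft_force: [-1.0, 0.2, 6.5]
grip_width: 0.0134
```

>>> {"name": "move_arm", "arguments": {"rows": "0 0 0 0 -0.1 0 0;0 0 0 0 0 0 0;0 -0.012 0 0 0 -0.26 0;0 -0.012 0 0 0 -0.26 0;0 -0.012 0 0 0 -0.26 0;0 -0.012 0 0 0 -0.26 0;0 -0.012 0 0 0 -0.26 0;0 -0.012 0 0 0 -0.26 0;0 -0.012 0 0 0 -0.26 0;0 0 0 0 0 0 0;0 0 0 0 0 0 0"}}

```text
time: 19.82
tcp_pos: [0.5307, 0.2317, 0.0832]
eef_rot: [-0.502, 0.502, -0.498, 0.498]
ft_force: [1.0, 0.0, 5.5]
grip_width: 0.0134
```

```bash
python3 - <<'E'
from h import *
T,p=TOOL();print(T.round(4),p,status.read_state()['ft_force'])
t=snap('top','top5'); crop(t,'top5c',275,125,475,215,4); s=snap('side','side5'); crop(s,'side5c',270,140,430,290,4)
snap('wrist','wrist5')
E
```

```text
[[ 8.5e-03 -4.0e-04  1.0e+00]
 [-1.0e+00  0.0e+00  8.5e-03]
 [-0.0e+00 -1.0e+00 -4.0e-04]] [0.53069898 0.23170203 0.08319345] [0.98340958 0.00875628 5.51059482]
```

View pics/top5c.png

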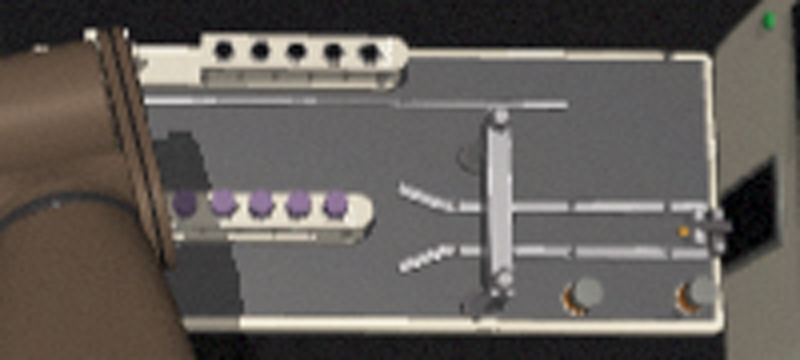

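View pics/side5c.png

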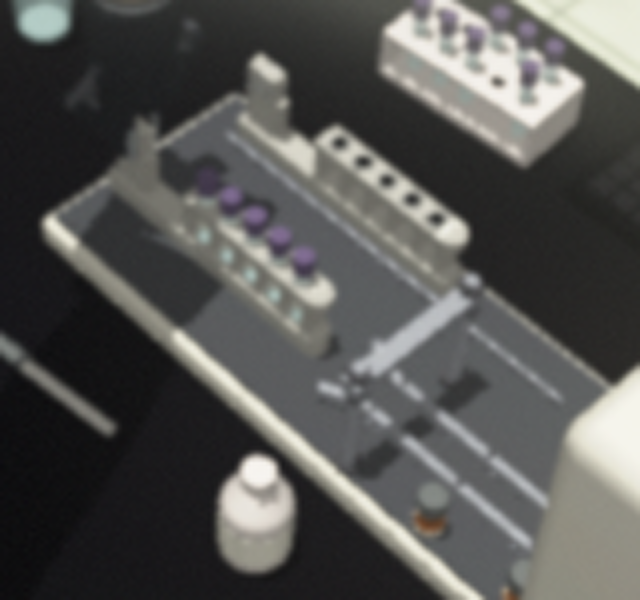

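View pics/wrist5.png

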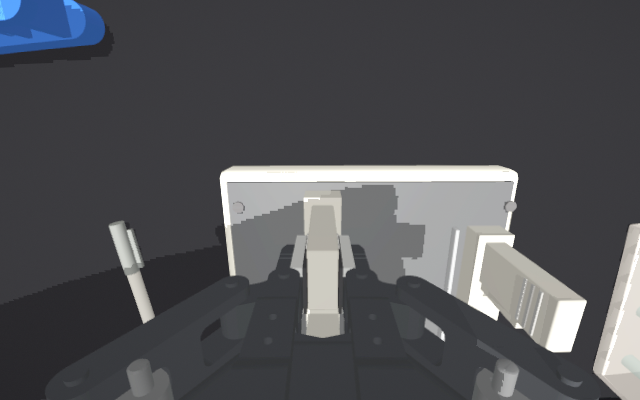

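```bash
python3 - <<'E'
from h import *
t=load('top5')
x0,y0,x1,y1=318,168,365,182
im=t['pixels'][y0:y1,x0:x1].astype(int); m=(im[...,2]-im[...,1]>22).astype(np.uint8)
n,l,st,ce=cv2.connectedComponentsWithStats(m)
for i in range(1,n):
  if st[i][4]>8: print(st[i][4],onz(t,ce[i][0]+x0,ce[i][1]+y0,.116))
E
```

```text
24 [0.53122971 0.12116398 0.116     ]
24 [0.53148859 0.09485758 0.116     ]
24 [0.53208824 0.06910837 0.116     ]
24 [0.53222149 0.04321665 0.116     ]
```

>>> {"name": "move_arm", "arguments": {"rows": "0 0 0 0 -0.1 0 0;0 0 0 0 -0.05 0 0;0 0 0 0 0 0 0"}}

```text
time: 20.22
tcp_pos: [0.5299, 0.2314, 0.0833]
eef_rot: [-0.501, 0.503, -0.499, 0.498]
ft_force: [1.2, 0.0, 0.3]
grip_width: 0.0135
```

>>> {"name": "move_arm", "arguments": {"rows": "0 0 0 0.2 0 -0.05 0;0 0 0 0.4 0 -0.05 0;0 0 0 0.4 0 0 0;0 0 0 0.4 0 0 0;0 0 0 0.4 0 0 0;0 0 0 0.4 0 0 0;0 0 0 0.4 0 0 0;0 0 0 0.4 0 0 0;0 0 0 0.3 0 0 0;0 0 0 0.2 0 0 0;0 0 0 0 0 0 0"}}

```text
time: 21.13
tcp_pos: [0.5301, 0.196, 0.0841]
eef_rot: [-0.502, 0.502, -0.498, 0.498]
ft_force: [0.9, -0.7, -3.9]
grip_width: 0.0136
```

```bash
python3 - <<'E'
from h import *
T,p=TOOL();print(p,status.read_state()['ft_force'])
t=snap('top','top6'); crop(t,'top6c',300,145,440,205,5.5); 
E
```

```text
[0.53006238 0.19602895 0.08408976] [ 0.91648744 -0.73295266 -3.85224619]
```

View pics/top6c.png

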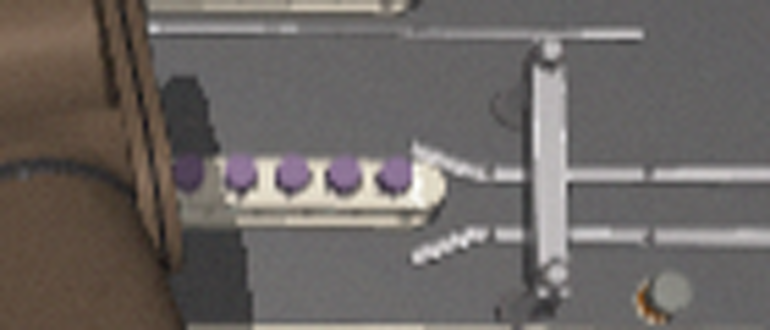

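```bash
python3 - <<'E'
from h import *
t=load('top6');f=lambda u,v:(300+u/5.5,145+v/5.5)
print(onz(t,*f(440,187),.092),onz(t,*f(640,174),.044),onz(t,*f(640,237),.044),onz(t,*f(495,174),.044),onz(t,*f(495,235),.044))
for p in [(0.531,-.02,.092),(.533,-.02,.092)]: print((proj(t,p)-[300,145])*5.5)
E
```

```text
[ 0.52836564 -0.01946158  0.092     ] [ 0.54840463 -0.13322605  0.044     ] [ 0.5141498 -0.1326458  0.044    ] [ 0.54658317 -0.05556488  0.044     ] [ 0.51347161 -0.05535453  0.044     ]
[441.03694737 181.98871138]
[441.02732367 178.16852404]
```

>>> {"name": "move_arm", "arguments": {"rows": "0 0 0 0.2 0.08 0 0;0 0 0 0.3 0 0 0;0 0 0 0.3 0 0 0;0 0 0 0.2 0 0 0;0 0 0 0 0 0 0"}}

```text
time: 21.6
tcp_pos: [0.5304, 0.1861, 0.0836]
eef_rot: [-0.502, 0.502, -0.498, 0.498]
ft_force: [0.8, -0.2, -2.6]
grip_width: 0.0134
```

>>> {"name": "move_arm", "arguments": {"rows": "0 0 0 0.3 0.05 0 0;0 0 0 0.3 0 0 0;0 0 0 0.3 0 0 0;0 0 0 0.3 0 0 0;0 0 0 0 0 0 0"}}

```text
time: 22.02
tcp_pos: [0.5306, 0.1739, 0.0832]
eef_rot: [-0.502, 0.502, -0.498, 0.498]
ft_force: [0.0, -0.7, -1.3]
grip_width: 0.0134
```

>>> {"name": "move_arm", "arguments": {"rows": "0 0 0 0.3 0 0 0;0 0 0 0.3 0 0 0;0 0 0 0.2 0 0 0;0 0 0 0 0 0 0"}}

```text
time: 22.35
tcp_pos: [0.5307, 0.1661, 0.0832]
eef_rot: [0.502, -0.502, 0.498, -0.498]
ft_force: [-0.2, 0.1, 0.1]
grip_width: 0.0135
```

>>> {"name": "move_arm", "arguments": {"rows": "0 0 0 0.3 0 0 0;0 0 0 0.3 0 0 0;0 0 0 0.3 0 0 0;0 0 0 0.3 0 0 0;0 0 0 0.3 0 0 0;0 0 0 0.3 0 0 0;0 0 0 0 0 0 0"}}

```text
time: 22.93
tcp_pos: [0.5308, 0.1479, 0.0832]
eef_rot: [-0.502, 0.502, -0.498, 0.498]
ft_force: [0.2, -0.4, 0.6]
grip_width: 0.0132
```

>>> {"name": "move_arm", "arguments": {"rows": "0 0 0 0.3 0 0 0;0 0 0 0.3 0 0 0;0 0 0 0.3 0 0 0;0 0 0 0.3 0 0 0;0 0 0 0.3 0 0 0;0 0 0 0 0 0 0"}}

```text
time: 23.43
tcp_pos: [0.5309, 0.1329, 0.0832]
eef_rot: [-0.502, 0.502, -0.498, 0.498]
ft_force: [0.4, 1.4, 2.5]
grip_width: 0.0136
```

>>> {"name": "move_arm", "arguments": {"rows": "0 0 0 0.2 0 0 0;0 0 0 0.2 0 0 0;0 0 0 0 0 0 0"}}

```text
time: 23.68
tcp_pos: [0.5309, 0.1293, 0.0832]
eef_rot: [0.502, -0.502, 0.498, -0.498]
ft_force: [0.1, 2.7, 2.2]
grip_width: 0.0133
```

>>> {"name": "move_arm", "arguments": {"rows": "0 0 0 0.2 -0.03 0 0;0 0 0 0.2 0 0 0;0 0 0 0.2 0 0 0;0 0 0 0 0 0 0"}}

```text
time: 24.02
tcp_pos: [0.5307, 0.1231, 0.0832]
eef_rot: [-0.502, 0.502, -0.498, 0.498]
ft_force: [-0.1, 2.0, 1.8]
grip_width: 0.0132
```

>>> {"name": "move_arm", "arguments": {"rows": "0 0 0 0.3 -0.03 0 0;0 0 0 0.3 0 0 0;0 0 0 0.3 0 0 0;0 0 0 0.3 0 0 0;0 0 0 0.3 0 0 0;0 0 0 0 0 0 0"}}

```text
time: 24.52
tcp_pos: [0.5306, 0.1076, 0.0832]
eef_rot: [-0.501, 0.502, -0.498, 0.498]
ft_force: [0.5, -1.6, -1.3]
grip_width: 0.0134
```

>>> {"name": "move_arm", "arguments": {"rows": "0 0 0 0.3 0 0 0;0 0 0 0.3 0 0 0;0 0 0 0.3 0 0 0;0 0 0 0.3 0 0 0;0 0 0 0.3 0 0 0;0 0 0 0 0 0 0"}}

```text
time: 25.02
tcp_pos: [0.5309, 0.0928, 0.0834]
eef_rot: [-0.502, 0.502, -0.498, 0.498]
ft_force: [-0.3, -0.9, -2.6]
grip_width: 0.0135
```

>>> {"name": "move_arm", "arguments": {"rows": "0 0 0 0.3 0 0 0;0 0 0 0.3 0 0 0;0 0 0 0.3 0 0 0;0 0 0 0.3 0 0 0;0 0 0 0.3 0 0 0;0 0 0 0 0 0 0"}}

```text
time: 25.52
tcp_pos: [0.5311, 0.0779, 0.0835]
eef_rot: [-0.502, 0.502, -0.498, 0.498]
ft_force: [0.6, -0.5, -3.6]
grip_width: 0.0136
```

>>> {"name": "move_arm", "arguments": {"rows": "0 0 0 0.3 0 0 0;0 0 0 0.3 0 0 0;0 0 0 0.3 0 0 0;0 0 0 0.3 0 0 0;0 0 0 0.3 0 0 0;0 0 0 0 0 0 0"}}

```text
time: 26.02
tcp_pos: [0.5313, 0.0629, 0.0836]
eef_rot: [-0.502, 0.502, -0.498, 0.498]
ft_force: [-0.3, -0.8, -3.3]
grip_width: 0.0136
```

>>> {"name": "move_arm", "arguments": {"rows": "0 0 0 0.3 0.05 0 0;0 0 0 0.3 0 0 0;0 0 0 0.3 0 0 0;0 0 0 0.3 0 0 0;0 0 0 0.3 0 0 0;0 0 0 0 0 0 0"}}

```text
time: 26.52
tcp_pos: [0.5315, 0.0478, 0.0832]
eef_rot: [-0.502, 0.502, -0.498, 0.498]
ft_force: [-0.6, -1.0, -1.6]
grip_width: 0.0137
```

>>> {"name": "move_arm", "arguments": {"rows": "0 0 0 0.3 0 0 0;0 0 0 0.3 0 0 0;0 0 0 0.3 0 0 0;0 0 0 0.3 0 0 0;0 0 0 0.3 0 0 0;0 0 0 0 0 0 0"}}

```text
time: 27.02
tcp_pos: [0.5316, 0.0328, 0.0832]
eef_rot: [-0.502, 0.502, -0.498, 0.498]
ft_force: [0.4, -1.1, -0.2]
grip_width: 0.0133
```

>>> {"name": "move_arm", "arguments": {"rows": "0 0 0 0.3 0 0 0;0 0 0 0.3 0 0 0;0 0 0 0.3 0 0 0;0 0 0 0.2 0 0 0;0 0 0 0 0 0 0"}}

```text
time: 27.43
tcp_pos: [0.5317, 0.022, 0.0832]
eef_rot: [-0.502, 0.502, -0.498, 0.498]
ft_force: [-0.1, -0.1, -0.3]
grip_width: 0.0133
```

```bash
python3 - <<'E'
from h import *
T,p=TOOL();print(T.round(4),p,status.read_state()['ft_force'])
t=snap('top','top7'); crop(t,'top7c',340,125,480,215,5); snap('side','side7');snap('wrist','wrist7')
E
```

```text
[[ 7.6e-03  2.0e-04  1.0e+00]
 [-1.0e+00 -6.0e-04  7.6e-03]
 [ 6.0e-04 -1.0e+00  2.0e-04]] [0.53169536 0.02200439 0.08321495] [-0.06472219 -0.14344067 -0.29818033]
```

View pics/top7c.png

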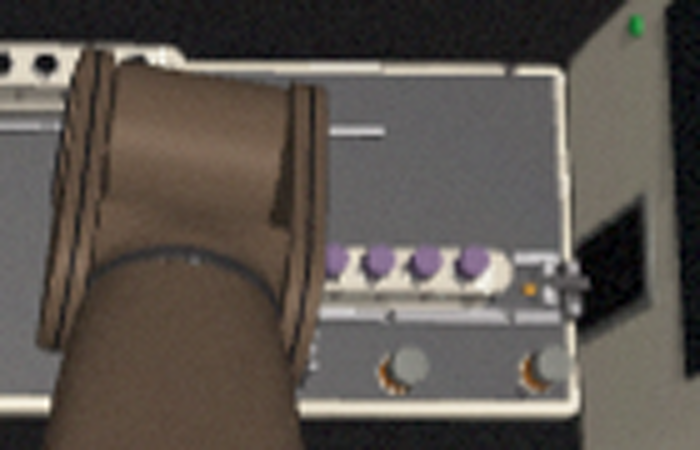

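View pics/wrist7.png

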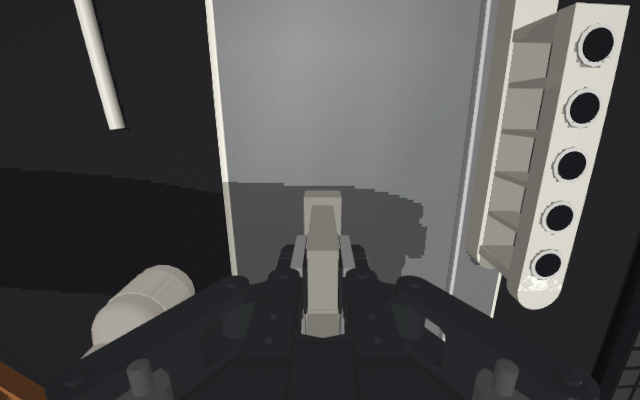

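>>> {"name": "move_arm", "arguments": {"rows": "0 0 0 0.3 0 0 0;0 0 0 0.3 0 0 0;0 0 0 0.3 0 0 0;0 0 0 0.3 0 0 0;0 0 0 0.2 0 0 0;0 0 0 0.2 0 0 0;0 0 0 0.1 0 0 0;0 0 0 0 0 0 0"}}

```text
time: 28.25
tcp_pos: [0.5318, 0.0052, 0.0832]
eef_rot: [-0.502, 0.502, -0.498, 0.498]
ft_force: [0.4, 1.4, 1.1]
grip_width: 0.0137
```

>>> {"name": "move_arm", "arguments": {"rows": "0 0 0 0.1 0 0 0;0 0 0 0.1 0 0 0;0 0 0 0.1 0 0 0;0 0 0 0.1 0 0 0;0 0 0 0 0 0 0"}}

```text
time: 28.67
tcp_pos: [0.5318, 0.0014, 0.0832]
eef_rot: [-0.502, 0.502, -0.498, 0.498]
ft_force: [0.9, 2.7, 0.4]
grip_width: 0.0129
```

>>> {"name": "move_arm", "arguments": {"rows": "0 0 0 0.1 0 0 0;0 0 0 0.1 0 0 0;0 0 0 0.1 0 0 0;0 0 0 0 0 0 0"}}

```text
time: 29.0
tcp_pos: [0.5319, -0.0016, 0.0832]
eef_rot: [0.502, -0.502, 0.498, -0.498]
ft_force: [-0.7, 2.2, 1.7]
grip_width: 0.0135
```

>>> {"name": "move_arm", "arguments": {"rows": "0 0 0 0.1 0 0 0;0 0 0 0.1 0 0 0;0 0 0 0.1 0 0 0;0 0 0 0 0 0 0"}}

```text
time: 29.33
tcp_pos: [0.5319, -0.0046, 0.0832]
eef_rot: [0.502, -0.502, 0.498, -0.498]
ft_force: [-0.1, 3.3, 2.1]
grip_width: 0.013
```

>>> {"name": "move_arm", "arguments": {"rows": "0 0 0 0.1 0 0 0;0 0 0 0.1 0 0 0;0 0 0 0 0 0 0"}}

```text
time: 29.58
tcp_pos: [0.5319, -0.0061, 0.0832]
eef_rot: [0.502, -0.502, 0.498, -0.498]
ft_force: [-0.0, 5.5, 2.6]
grip_width: 0.0136
```

>>> {"name": "move_arm", "arguments": {"rows": "0 0 0 0.1 0 0 0;0 0 0 0.1 0 0 0;0 0 0 0 0 0 0"}}

```text
time: 29.83
tcp_pos: [0.5318, -0.0061, 0.0833]
eef_rot: [0.503, -0.5, 0.499, -0.497]
ft_force: [0.9, 11.4, 3.6]
grip_width: 0.0135
```

>>> {"name": "move_arm", "arguments": {"rows": "0 0 0 0.1 0 0 0;0 0 0 0.1 0 0 0;0 0 0 0 0 0 0"}}

```text
time: 30.08
tcp_pos: [0.532, -0.0063, 0.0837]
eef_rot: [0.504, -0.499, 0.5, -0.496]
ft_force: [1.0, 18.8, 5.5]
grip_width: 0.0132
```

>>> {"name": "move_arm", "arguments": {"rows": "0 0 0 -0.05 0 0 0;0 0 0 0 0 0 0;0 0 0 0 0 0 0;0 0 0 0 0 0 0;0 0 0 0 0 0 0;0 0 0 0 0 0 0"}}

```text
time: 30.58
tcp_pos: [0.5319, -0.0063, 0.0835]
eef_rot: [0.504, -0.5, 0.5, -0.497]
ft_force: [0.5, 16.6, 4.3]
grip_width: 0.0135
```

```bash
python3 - <<'E'
from h import *
T,p=TOOL();print(T.round(4),p,status.read_state()['ft_force'])
t=snap('top','top8'); crop(t,'top8c',340,125,480,215,5)
E
```

```text
[[ 6.8e-03  2.0e-04  1.0e+00]
 [-1.0e+00  7.1e-03  6.8e-03]
 [-7.1e-03 -1.0e+00  2.0e-04]] [ 0.53187592 -0.00625685  0.08351862] [ 0.46599698 16.59303485  4.34007116]
```

View pics/top8c.png

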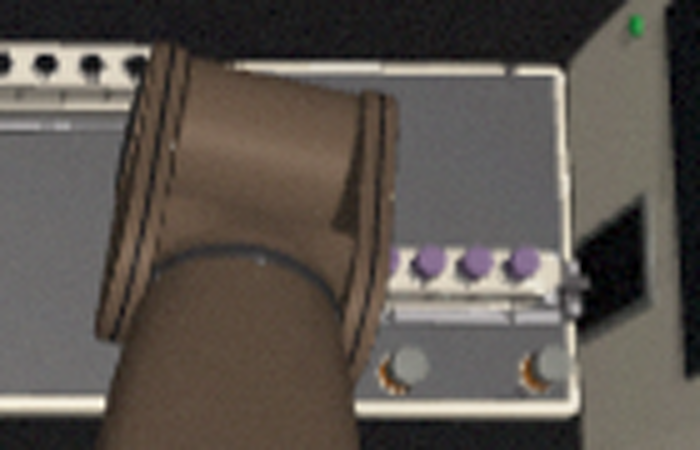

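>>> {"name": "move_arm", "arguments": {"rows": "0 0 0 -0.1 -0.05 0 0;0 0 0 -0.1 0 0 0;0 0 0 -0.05 0 0 0;0 0 0 0 0 0 0"}}

```text
time: 30.97
tcp_pos: [0.5315, -0.0061, 0.0833]
eef_rot: [0.502, -0.502, 0.499, -0.497]
ft_force: [0.4, 7.4, 1.6]
grip_width: 0.0136
```

>>> {"name": "move_arm", "arguments": {"rows": "0 0 0 0 0 0 0.2;0 0 0 0 0 0 0.3;0 0 0 0 0 0 0.5;0 0 0 0 0 0 0.5;0 0 0 0 0 0 0.5;0 0 0 0 0 0 0.5;0 0 0 0 0 0 0.5"}}

```text
time: 31.55
tcp_pos: [0.5318, -0.0076, 0.0836]
eef_rot: [-0.502, 0.502, -0.498, 0.498]
ft_force: [-0.2, -0.2, 0.5]
grip_width: 0.043
```

```bash
python3 - <<'E'
from h import *
T,p=TOOL();print(T.round(4),p,status.read_state()['ft_force'])
snap('wrist','wrist9')
E
```

```text
[[ 7.6e-03 -1.0e-04  1.0e+00]
 [-1.0e+00 -2.0e-04  7.6e-03]
 [ 2.0e-04 -1.0e+00 -1.0e-04]] [ 0.53179211 -0.00763384  0.08358955] [-0.22184036 -0.151685    0.45159488]
```

View pics/wrist9.png

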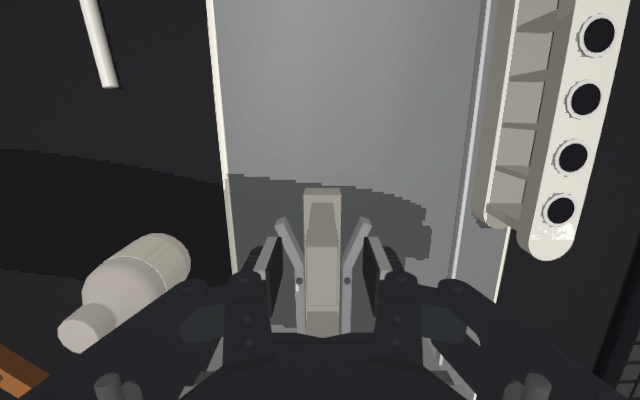

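Released, with clear gaps on both sides of the tab. I'll raise the arm, then back off for a clear view.

>>> {"name": "move_arm", "arguments": {"rows": "0 0 0 0 -0.5 0 0.5;0 0 0 0 -1 0 0.5;0 0 0 0 -2 0 0.5;0 0 0 0 -3 0 0.5;0 0 0 0 -3 0 0.5;0 0 0 0 -3 0 0.5;0 0 0 0 -3 0 0.5;0 0 0 0 -2 0 0.5;0 0 0 -2 -2 0 0.5;0 0 0 -3 0 0 0.5;0 0 0 -3 0 0 0.5;0 0 0 -3 0 0 0.5"}}

```text
time: 32.6
tcp_pos: [0.5311, 0.1035, 0.2808]
eef_rot: [0.502, -0.501, 0.498, -0.499]
ft_force: [0.3, 0.2, -0.5]
grip_width: 0.0426
```

>>> {"name": "move_arm", "arguments": {"rows": "0 0 0 -3 0 0 0.5;0 0 0 -3 0 0 0.5;0 0 0 -3 0 0 0.5;0 0 0 -3 0 0 0.5;0 0 0 -2 0 0 0.5;0 0 0 0 0 0 0.5"}}

```text
time: 33.1
tcp_pos: [0.5293, 0.2459, 0.2798]
eef_rot: [0.504, -0.502, 0.497, -0.497]
ft_force: [0.6, -0.5, -0.3]
grip_width: 0.0427
```

```bash
python3 - <<'E'
from h import *
T,p=TOOL();print(p,status.read_state()['ft_force'])
t=snap('top','top10'); crop(t,'top10c',275,125,475,215,4); s=snap('side','side10'); crop(s,'side10c',270,140,430,290,4)
x0,y0,x1,y1=380,165,460,190
im=t['pixels'][y0:y1,x0:x1].astype(int); m=(im[...,2]-im[...,1]>22).astype(np.uint8)
n,l,st,ce=cv2.connectedComponentsWithStats(m)
for i in range(1,n):
  if st[i][4]>8: print(st[i][4],onz(t,ce[i][0]+x0,ce[i][1]+y0,.116))
E
```

```text
[0.52929211 0.24592669 0.27978057] [ 0.55551503 -0.48406583 -0.28343765]
25 [ 0.53166756 -0.09110426  0.116     ]
26 [ 0.53212274 -0.11696951  0.116     ]
23 [ 0.5323815  -0.14346951  0.116     ]
21 [ 0.53278215 -0.16944421  0.116     ]
22 [ 0.5333647  -0.19492159  0.116     ]
```

View pics/top10c.png

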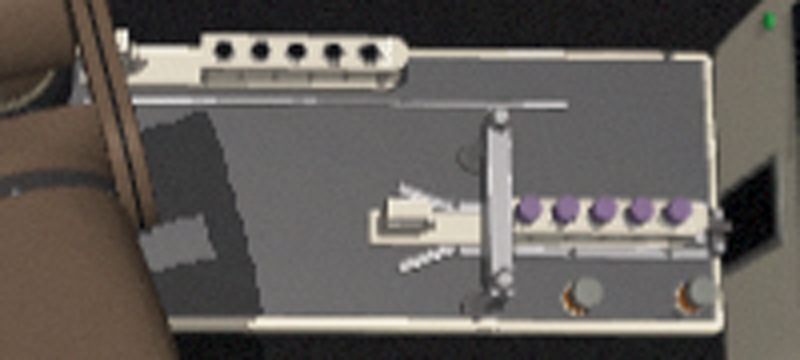

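View pics/side10c.png

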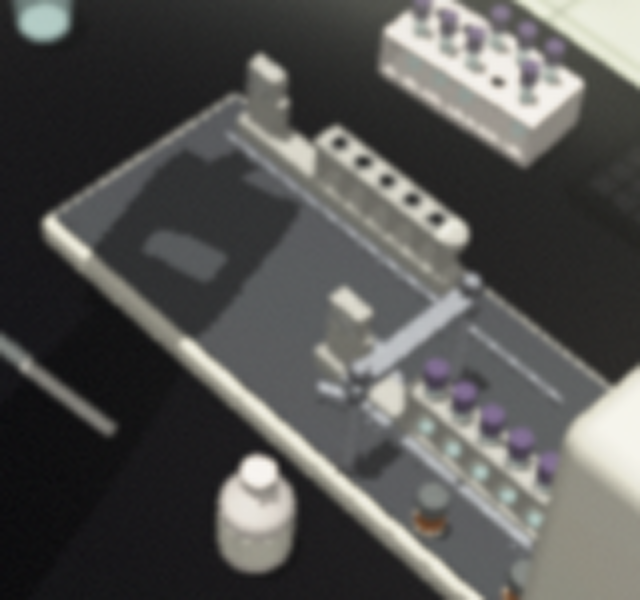

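```bash
python3 -c "
from h import *
print(order.finish_job())"
```

```text
the job is handed in; nothing more can be done
None
```

The rack is in the lane with its nose against the end stop, and I handed the job in at about 33 s; no verdict was reported.

- **Tubes:** I pressed all five caps. Each went firm at z ≈ 0.120 m, which is the home height, with no more than about 11 N.
- **Slide:** I gripped the tail tab at 40 N, lined the rack up with the lane and slid it under the bar. The highest push reading on the way was about 3 N, so it did not hang up on the bar.
- **End stop:** I felt the stop with the grip point at y ≈ -0.006 m, about 52 mm from the bar's face, which fits the 42 to 54 mm in the text. The wrist read 16.6 to 18.8 N while it bore there for over 0.5 s. I eased it to about 7 N, let go and raised the arm clear.

**Last checks:**
- The top view after release shows the rack past the bar, within about 0.01 rad of the lane, with its nose at the stop block. The leading cap is within a pixel (about 3 mm) of where it was while pressed home.
- The vials, the spare rack, the pen and the reagent bottle look unmoved in the pictures. I did not measure them, and I did not check the diluent bottle and beaker separately.
- I could not read the switch pin directly. That the nose is still within 2.5 mm of the stop rests on the contact I felt and that top view.
- The top and wrist cameras disagreed by 2 to 4 mm on the lane's x position. I steered between the two, and the lane gave no side force.

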